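# Crack open the stuck lid of a sealed network enclosure and hold it ajar

## Robot

A 6-joint arm with a two-finger parallel gripper is mounted at the origin on the work surface. World frame = base frame: x ahead of the robot, y to its left, z up, the work surface at z = 0. Lengths are in m, angles in rad, forces in N, time in s.
With the tool pointing down it reaches from about 0.25 to 0.85 m from the base axis. Payload 12.5 kg.
Tool frame: the origin (TCP) lies midway between the tips of the shut fingers; the grasp point (between the pads) lies 19 mm behind it; z points along the fingers, y is the line along which they close (so a half turn about z gives the same grasp; the last joint's range is limited). The gripper opens to 93 mm and grips with 3 to 60 N. Pads are 15 mm wide; open, the fingers measure 128 mm over their backs; the gripper's body (75 mm by 188 mm) begins 65 mm behind the grasp point.
Start: joints at [1.181, 0.351, 1.652, -0, 1.139, -0.085], TCP at [0.165, 0.525, 0.219] pointing down, gripper open.
Joint ranges: [-2.75, 2.75], [-0.79, 2.1], [0.01, 2.65], [-1.57, 4.71], [0.07, 3.14], [-2.87, 2.87]. Speed limits (rad/s): [2.22, 2.22, 2.79, 3.14, 3.14, 3.14].

## Interface

Orientations are given as [roll, pitch, yaw] about the fixed x, y, z axes, in that order (R = Rz(yaw) Ry(pitch) Rx(roll)).
In Python, from station import env gives the robot as it stands. The module is installed in compiled form; this text tells all that it offers.
- The arm moves only by the tool drive_tool, never from a script. Its argument "targets" is one flat list of numbers, 7 for each row, row after row: the turn, a rotation vector about the tool's x, y, z in degrees, then the shift along the tool's x, y, z in m, then the finger opening in m, from 0 to 0.093. In form: [ax, ay, az, x, y, z, gripper, ax, ay, az, x, y, z, gripper, ...]. A call has exactly 8 rows; each row shifts and turns the commanded pose from where the row before left it, along the tool's axes as they then stand; what a row does not reach is not made up. A row lasts 1/12 s, in which the tool goes at most 41.7 mm and 7.16 degrees, less where a joint would pass 70% of its speed; a pose out of reach is approached as far as the arm can. A call with a gripper value outside its range is refused whole. The fingers move at their own pace and stop on an object; "newtons" is the grip in N (left out, the last holds). Time passes only in rows, so rows that do not move let the fingers close, or fill a call up. It gives the time, the measured TCP pose, the force, the opening and the grip force at its end, in the units of the state.
- env.observe(): the state, without advancing time (a new reading comes with each control period).
- env.capture(name): name is "scene" or "top" or "wrist"; returns (picture, depth): 400x640x3 uint8, red, green, blue; 400x640 float32, m along the optical axis (not along the pixel's ray), 0 where there is no reading.
- env.camera_params(name): a dict with "fx", "fy", "cx", "cy" (pixels), "k1" (the pictures are not rectified: a ray, as slopes to the right and down, at radius r is drawn at 1 + k1 r^2 times it, then the intrinsics apply), "xyz" and "orientation" of the camera in the world; the wrist camera has in their place "hand_eye" (4x4, takes a point from camera to tool coordinates, whose origin is the TCP and whose axes are the flange's). Camera axes: x right, y down, z forward; pixel columns grow to the right and rows downward; lengths in m; the calibration is good to about 2 mm. A picture is of the moment at which its call begins: read the wrist's pose just before it. camera_params takes no time and is no camera call.
- env.job_done(): hands the job in; it is judged then, once.
The state is a dict: "t": time; "joint_pos": joint angles; "qd": joint speeds; "joint_torque": joint torques, N m; "tcp_pos": TCP position; "tcp_rot": TCP orientation; "force": force on the tool from outside, world axes, zero at the start; "torque": the same for the moment, N m; "gripper_width": finger opening in m; "gripper_force": force on a finger pad.
Only numpy, scipy, OpenCV 4.12 (cv2) and the standard library are available. Lean on these libraries where they do the work, as an engineer would, in place of code of your own. Each camera call takes 0.05 s, during which the arm holds its last target. There are 200 camera calls.

## Task

Hang the work lantern by its handle over both prongs of the hook on the stand and let go of it, so that the bench is lit; then pull on the bow handle of the grey enclosure's lid until the stuck gasket lets go, hold the lid just ajar, about 2 cm at its front edge, and finish while still holding it there. The earth lead inside is short, so the front edge must never come up more than 6 cm; leave the other things on the bench where they are.

Things in the scene. Friction and masses are not known exactly. Their poses are not given: they have to be found in the camera images.
- enclosure: grey weatherproof enclosure on its back, left or right, 220 (own x) x 280 (y) x 100 mm, with a hinged lid (top 116 mm above the bench). Heavy, does not move. Origin: centre of its underside. Its -x side is the front (towards the robot within 0.35 rad), where the lid opens; the hinge runs along its +x side. Three cable glands stand out 20 mm from its -y side.
- lid (a joint): lid angle, rad: 0 shut, growing as the front edge (228 mm from the hinge) rises; 0.09 is 2 cm there, 0.26 is 6 cm. Lid 226 x 286 mm, 0.5 to 0.75 kg, stuck on its gasket: about 16 N (15 to 17) upward at the handle starts it, fading away over the first 5 mm of lift; then only its weight is left (about 3 N at the handle). It falls shut when let go.
- lid_handle (a point): centre of the grip bar of the lid's steel bow handle: round bar 12 mm thick, straight for 96 mm along the enclosure's y, a post down to the lid at each end. Lid shut: 75 mm in front of the enclosure's centre, 158 mm above the bench; always 42 mm above the lid's top. Axes as the enclosure's when shut; turns with the lid.
- lid_hinge (a point): middle of the lid's hinge line, 115 mm behind the enclosure's centre (own +x), 102 mm above the bench; the hinge line runs along the enclosure's y. The handle bar's centre lies 190 mm towards the front and 56 mm above this point.
- lantern: work lantern, a black and white cylinder 100 mm in diameter and 132 mm high standing on the bench, 0.36 to 0.56 kg, with a rigid upright steel carrying handle arching over it in its own y-z plane, 136 mm wide overall, 188 mm to the top. Origin: centre of its underside; z up.
- lantern_grip (a point): centre of the lantern handle's top bar, 182 mm above the lantern's underside: a round bar 12 mm thick, straight for 104 mm along the lantern's own y, with 44 mm of open space below it.
- stand: fixed steel stand: foot 180 (x) x 170 (y) x 12 mm, 25 mm square post 274 mm high, 50 mm behind the foot's centre (own +x), twin-prong hook near its top. Prongs: round, 8 mm thick, level at 262 mm height, at own y = -32 and +32 mm, pointing to own -x (towards the robot within 0.3 rad), 100 mm long, ends turned up to 284 mm. Origin: centre of the foot's underside.
- hook_seat (a point): where the centre of the lantern's handle bar goes: midway between the prongs, 272 mm above the bench, the bar lying across both prongs along the stand's y; 68 mm in front of the post's face. Axes as the stand's. The bar can rest from 25 mm in front of here (turned-up ends) to 50 mm behind; the lantern's underside then hangs 90 mm above the bench.
- switch: bystander: grey desktop network switch, 90 x 110 x 30 mm, near the far edge of the bench. Origin: centre of its underside.
- drill: bystander: red and black cordless drill standing on its battery, about 200 mm high, 210 mm long, at the right-hand end of the bench. Origin: centre of its underside.
- tape: bystander: roll of black tape lying flat, 64 mm in diameter, 19 mm high. Origin: centre of its underside.
- dish: bystander: small open steel dish with the lid's four screws in it, 80 mm in diameter, 22 mm high. Origin: centre of its underside.
Mind the look-alikes: they are no part of the job. What is shaped like the lantern but green, purple or yellow is not meant.

How it is judged:
By the outcome, as a careful person would: the job done as asked, in the order asked, and still so for the second after the job is handed in, while the arm keeps its last pose, push and grip.
It also fails if it takes over 56 s, if anything falls off the work surface, if the arm or the gripper's body presses on something with over 40 N, if the wrist force passes 120 N, or if a joint passes its speed limit or range.

## Working session

There is one attempt and no reset: what is moved stays moved. The work goes in short steps, Python scripts to look and compute and a tool call to move; the robot and the scene stay as the last step left them, time stands still between calls to the robot, and variables do not carry over. Pictures are saved under pics/ and viewed, at most 10 in all, crops included, and the job is handed in when it is done.

Besides the shell and the picture viewer there is one more tool, called as a command line: name --argument value ..., lists and objects as JSON in quotes. drive_tool: Moves the arm, as the interface text tells. Its arguments: {"type":"object","properties":{"targets":{"type":"array"},"newtons":{"type":"number"}},"required":["targets"]}

```bash
mkdir -p pics
cat > h.py <<'E'
import numpy as np, cv2
from scipy.spatial.transform import Rotation as R
from station import env
def cam(n,st=None):
    p=env.camera_params(n)
    if 'hand_eye' in p:
        H=np.array(p['hand_eye']); T=np.eye(4); T[:3,:3]=R.from_euler('xyz',st['tcp_rot']).as_matrix(); T[:3,3]=st['tcp_pos']; M=T@H
    else:
        M=np.eye(4); o=np.array(p['orientation']); M[:3,:3]=o if o.shape==(3,3) else R.from_euler('xyz',o).as_matrix(); M[:3,3]=p['xyz']
    return p,M
def world(p,M,u,v,d=None,z=None):
    u=np.atleast_1d(u).astype(float);v=np.atleast_1d(v).astype(float)
    x=(u-p['cx'])/p['fx'];y=(v-p['cy'])/p['fy'];a,b=x.copy(),y.copy()
    for _ in range(20):
        s=1+p['k1']*(a*a+b*b);a=x/s;b=y/s
    r=np.c_[a,b,np.ones_like(a)]
    w=r@M[:3,:3].T
    t=(np.asarray(d) if d is not None else (z-M[2,3])/w[:,2])
    return M[:3,3]+w*np.reshape(t,(-1,1))
E
python3 - <<'E'
from h import *
s=env.observe();print(s)
for n in('scene','top','wrist'):
    p=env.camera_params(n);print(n,p)
    im,d=env.capture(n);cv2.imwrite(f'pics/{n}0.png',im[...,::-1]);np.savez(f'{n}0.npz',im=im,d=d)
E
```

```text
{'t': 0.0, 'joint_pos': array([ 1.18144444e+00,  3.51203785e-01,  1.65241032e+00,  2.80347610e-06,
        1.13910834e+00, -8.46119635e-02]), 'qd': array([-7.98229306e-04,  7.14708951e-04,  2.64070887e-04,  2.70147774e-04,
       -9.76578083e-08, -1.61519880e-03]), 'joint_torque': array([ 1.58232051e-03, -4.97326684e+01, -2.85256022e+01,  6.99863001e-02,
        2.57512496e-02, -7.92531932e-05]), 'tcp_pos': array([0.16487666, 0.52434943, 0.21812444]), 'tcp_rot': array([-3.14046712e+00, -9.80156128e-05,  2.83685150e+00]), 'force': array([-1.01421665,  0.46547378, -0.35605489]), 'torque': array([-0.01334021, -0.0346022 , -0.00656179]), 'gripper_force': 0.0, 'gripper_width': 0.09281890720339381}
scene {'fx': 427.8286113594638, 'fy': 427.8286113594638, 'cx': 317.21088055385485, 'cy': 199.39625016124702, 'k1': -0.019560294131551626, 'xyz': array([1.1952827 , 0.46078982, 0.91354787]), 'orientation': array([-2.26696265,  0.00240294,  2.29292588])}
top {'fx': 413.1388354801875, 'fy': 413.1388354801875, 'cx': 316.6484223351862, 'cy': 194.83349836130563, 'k1': 0.008519811641746812, 'xyz': array([ 0.33661658, -0.13182804,  1.27142822]), 'orientation': array([-2.98800195,  0.00382138, -1.58808308])}
wrist {'fx': 339.83106294362494, 'fy': 339.83106294362494, 'cx': 318.2138951094025, 'cy': 198.0149932744678, 'k1': -0.015528528952062356, 'hand_eye': array([[ 1.38563611e-03, -9.61352054e-01, -2.75318557e-01,
         7.69601011e-02],
       [ 9.99998954e-01,  1.21814702e-03,  7.79339130e-04,
         1.09189131e-03],
       [-4.13840795e-04, -2.75319349e-01,  9.61352737e-01,
        -1.66097567e-01],
       [ 0.00000000e+00,  0.00000000e+00,  0.00000000e+00,
         1.00000000e+00]])}
```

View pics/scene0.png

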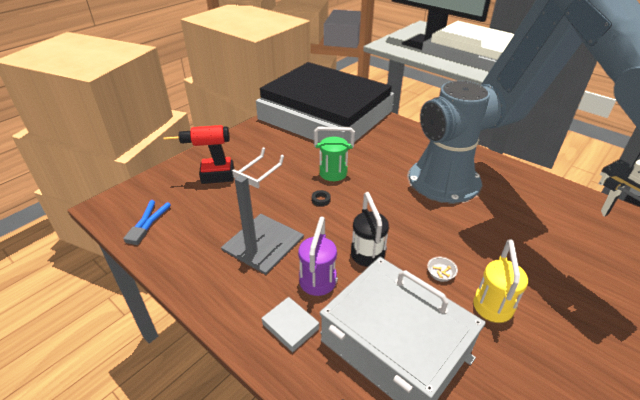

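View pics/top0.png

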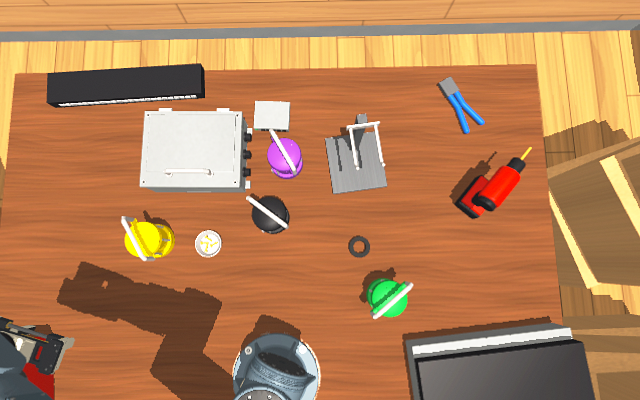

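The scene view shows the black and white lantern at about (370,235), the stand hook at (260,165) and the lid handle at (422,292). In the top view these are the lantern at (270,213), the prongs at (355,145) and the lid bow at (188,172). Next I measure them using depth.

```bash
cat > m.py <<'E'
from h import *
def cloud(n):
    f=np.load(f'{n}0.npz');p,M=cam(n);v,u=np.nonzero(f['d']>0)
    return world(p,M,u,v,d=f['d'][v,u]),f['im'][v,u],u,v
def line(P):
    P=P[:,:2];r=cv2.minAreaRect((P*1000).astype(np.float32));b=cv2.boxPoints(r)/1000
    return len(P),'rect c',np.round(np.array(r[0])/1000,4),'size',np.round(r[1],1),'ang',round(r[2],1)
if __name__=='__main__':
  for n in('top','scene'):
    P,C,u,v=cloud(n);sel=lambda x0,x1,y0,y1,z0,z1:P[(P[:,0]>x0)&(P[:,0]<x1)&(P[:,1]>y0)&(P[:,1]<y1)&(P[:,2]>z0)&(P[:,2]<z1)]
    if n=='top':
      for q in [(270,213),(355,145),(188,172),(190,150),(361,118),(285,158),(208,243),(359,246),(271,115)]:
        i=np.argmin((u-q[0])**2+(v-q[1])**2);print(q,P[i].round(3))
    for nm,b in dict(table=(0.3,.4,-.5,-.3,-.1,.05),).items(): print(n,nm,np.median(sel(*b)[:,2]))
    np.save(n+'P.npy',np.c_[P,u,v,C])
E
python3 m.py
```

```text
(270, 213) [ 0.458 -0.007  0.187]
(355, 145) [ 0.672 -0.248  0.068]
(188, 172) [0.577 0.22  0.165]
(190, 150) [0.652 0.232 0.117]
(361, 118) [ 0.684 -0.245  0.277]
(285, 158) [ 0.607 -0.047  0.186]
(208, 243) [0.39  0.202 0.01 ]
(359, 246) [ 0.373 -0.257 -0.003]
(271, 115) [0.784 0.008 0.033]
top table 0.00030270176834945595
scene table -0.00017627156603250427
```

Run:
```python
from m import *
for n in('top','scene'):
    A=np.load(n+'P.npy');P=A[:,:3]
    def sel(x0,x1,y0,y1,z0,z1): return P[(P[:,0]>x0)&(P[:,0]<x1)&(P[:,1]>y0)&(P[:,1]<y1)&(P[:,2]>z0)&(P[:,2]<z1)]
    def seg(nm,b):
        Q=sel(*b)
        if len(Q)<5: print(n,nm,len(Q));return
        # robust PCA
        m=np.median(Q[:,:2],0);U=np.linalg.svd(Q[:,:2]-Q[:,:2].mean(0))[2][0]
        t=(Q[:,:2]-Q[:,:2].mean(0))@U;mid=Q[:,:2].mean(0)+U*(t.max()+t.min())/2
        print(n,nm,len(Q),'mid',mid.round(4),'len',round(np.ptp(t),3),'yaw',round(np.arctan2(U[1],U[0]),3),'zmed/max',np.round([np.median(Q[:,2]),Q[:,2].max()],3))
    seg('lantern bar',(.38,.54,-.1,.1,.172,.2))
    seg('lantern bar hi',(.38,.54,-.1,.1,.182,.2))
    seg('lidbar',(.5,.64,.12,.32,.146,.175))
    seg('post top',(.65,.75,-.3,-.2,.268,.29))
    seg('prongs all',(.5,.75,-.36,-.14,.25,.30))
    L=sel(.5,.85,.05,.42,.108,.124);print(n,'lid',line(L))
    F=sel(.5,.85,-.4,-.1,.007,.018);print(n,'foot',line(F))
    Q=sel(.5,.75,-.36,-.14,.235,.30);print(line(Q))
    np.savetxt(n+'hook.txt',Q,fmt='%.4f')
f=np.load('top0.npz')['im'];c=f[85:205,300:420,::-1];cv2.imwrite('pics/hook.png',cv2.resize(c,None,fx=5,fy=5,interpolation=cv2.INTER_CUBIC))
```

```text
top lantern bar 223 mid [0.4656 0.0055] len 0.135 yaw -2.224 zmed/max [0.187 0.192]
top lantern bar hi 196 mid [0.4652 0.0049] len 0.121 yaw -2.224 zmed/max [0.187 0.192]
top lidbar 221 mid [0.5837 0.2308] len 0.128 yaw -1.589 zmed/max [0.162 0.169]
top post top 192 mid [ 0.6764 -0.2481] len 0.083 yaw 1.644 zmed/max [0.274 0.278]
top prongs all 519 mid [ 0.626  -0.2543] len 0.142 yaw -2.991 zmed/max [0.268 0.286]
top lid (7277, 'rect c', array([0.6643, 0.2294]), 'size', array([286. , 236.2]), 'ang', 88.7)
top foot (2641, 'rect c', array([ 0.6695, -0.2554]), 'size', array([283.9, 349.3]), 'ang', 87.6)
(522, 'rect c', array([ 0.6264, -0.2545]), 'size', array([141.1,  84.1]), 'ang', 7.4)
scene lantern bar 172 mid [0.4682 0.01  ] len 0.128 yaw 0.925 zmed/max [0.186 0.191]
scene lantern bar hi 137 mid [0.4674 0.0094] len 0.115 yaw 0.916 zmed/max [0.186 0.191]
scene lidbar 312 mid [0.587  0.2334] len 0.126 yaw 1.538 zmed/max [0.161 0.166]
scene post top 151 mid [ 0.6783 -0.2432] len 0.083 yaw 1.723 zmed/max [0.273 0.276]
scene prongs all 522 mid [ 0.627  -0.2483] len 0.144 yaw 0.168 zmed/max [0.266 0.284]
scene lid (11547, 'rect c', array([0.6449, 0.2114]), 'size', array([331.1, 277.7]), 'ang', 88.1)
scene foot (2234, 'rect c', array([ 0.6348, -0.2498]), 'size', array([183.7, 174.1]), 'ang', 7.2)
(587, 'rect c', array([ 0.6279, -0.2513]), 'size', array([142.1,  86.1]), 'ang', 7.3)
```

View pics/hook.png

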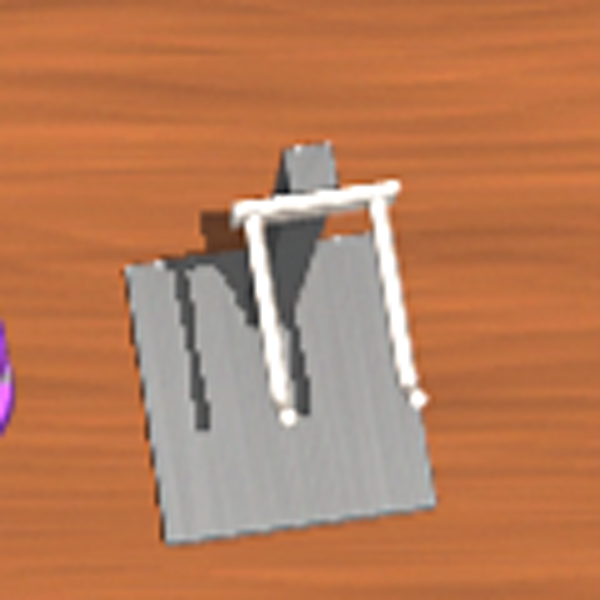

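```bash
cat > plan.py <<'E'
import sys
from h import *
x,y,z,yaw=map(float,sys.argv[1:5]);s=env.observe()
A=R.from_euler('xyz',s['tcp_rot']);B=R.from_euler('xyz',[np.pi,0,yaw])
d=np.array([x,y,z])-s['tcp_pos'];t=(A.inv()*B).as_rotvec(degrees=True)
print('t',round(s['t'],2),'pos',s['tcp_pos'].round(4),'rot',s['tcp_rot'].round(3))
print('shift before turn',A.inv().apply(d).round(4),'after turn',B.inv().apply(d).round(4),'turn deg',t.round(2),'F',s['force'].round(1),'w',s['gripper_width'].round(4),s['gripper_force'])
E
python3 plan.py .4665 .007 .265 .918
```

```text
t 0.15 pos [0.1649 0.5244 0.2182] rot [-3.141 -0.     2.837]Traceback (most recent call last):
  File "plan.py", line 7, in <module>
    print('shift before turn',A.inv().apply(d).round(4),'after turn',B.inv().apply(d).round(4),'turn deg',t.round(2),'F',s['force'].round(1),'w',s['gripper_width'].round(4),s['gripper_force'])
                                                                                                                                                 ^^^^^^^^^^^^^^^^^^^^^^^^
AttributeError: 'float' object has no attribute 'round'
```

drive_tool --targets '[0, 0, 0, 0, 0, -0.04, 0.093, 0, 0, 0, -0.0276, -0.0252, 0, 0.093, 0, 0, 0, -0.0276, -0.0252, 0, 0.093, 0, 0, 0, -0.0276, -0.0252, 0, 0.093, 0, 0, 0, -0.0276, -0.0252, 0, 0.093, 0, 0, 0, -0.0276, -0.0252, 0, 0.093, 0, 0, 0, -0.0276, -0.0252, 0, 0.093, 0, 0, 0, -0.0276, -0.0252, 0, 0.093]' --newtons 40

```text
t: 0.82
tcp_pos: [0.2967, 0.2967, 0.2586]
tcp_rot: [-3.142, 0.0, 2.837]
force: [1.6, 0.8, 0.0]
gripper_width: 0.0929
gripper_force: 0.0
```

drive_tool --targets '[0, 0, 0, -0.0276, -0.0252, 0, 0.093, 0, 0, 0, -0.0276, -0.0252, 0, 0.093, 0, 0, 0, -0.0276, -0.0252, 0, 0.093, 0, 0, 0, -0.0276, -0.0252, 0, 0.093, 0, 0, 0, -0.0276, -0.0252, 0, 0.093, 0, 0, 0, -0.0276, -0.0252, 0, 0.093, 0, 0, 0, -0.0276, -0.0252, 0, 0.093, 0, 0, 0, -0.0276, -0.0252, 0, 0.093]'

```text
t: 1.48
tcp_pos: [0.447, 0.0379, 0.2586]
tcp_rot: [3.142, 0.0, 2.837]
force: [0.1, 1.6, 0.0]
gripper_width: 0.0927
gripper_force: 0.0
```

drive_tool --targets '[0, 0, 6.8, 0, 0, 0, 0.093, 0, 0, 6.8, 0, 0, 0, 0.093, 0, 0, 6.8, 0, 0, 0, 0.093, 0, 0, 6.8, 0, 0, 0, 0.093, 0, 0, 6.8, 0, 0, 0, 0.093, 0, 0, 6.8, 0, 0, 0, 0.093, 0, 0, 6.8, 0, 0, 0, 0.093, 0, 0, 6.8, 0, 0, 0, 0.093]'

```text
t: 2.15
tcp_pos: [0.4464, 0.0398, 0.2585]
tcp_rot: [-3.141, -0.0, 1.881]
force: [0.5, -0.2, -0.7]
gripper_width: 0.093
gripper_force: 0.0
```

drive_tool --targets '[0, 0, 6.8, 0, 0, 0, 0.093, 0, 0, 6.8, 0, 0, 0, 0.093, 0, 0, 6.8, 0, 0, 0, 0.093, 0, 0, 6.8, 0, 0, 0, 0.093, 0, 0, 6.8, 0, 0, 0, 0.093, 0, 0, 6.8, 0, 0, 0, 0.093, 0, 0, 6.8, 0, 0, 0, 0.093, 0, 0, 0, 0, 0, 0, 0.093]'

```text
t: 2.82
tcp_pos: [0.4464, 0.0398, 0.2585]
tcp_rot: [-3.141, 0.0, 1.051]
force: [0.2, 0.5, -0.3]
gripper_width: 0.0931
gripper_force: 0.0
```

```bash
sed -i "s/s\['gripper_width'\].round(4)/s['gripper_width']/" plan.py
cat > wr.py <<'E'
import sys
from h import *
def wristbar(tag,box,z):
    # z: height of bar top; box: x0 x1 y0 y1 z0 z1
    s=env.observe();im,d=env.capture('wrist');p,M=cam('wrist',s);cv2.imwrite(f'pics/{tag}.png',im[...,::-1])
    v,u=np.nonzero(d>0);P=world(p,M,u,v,d=d[v,u])
    k=np.all([(P[:,i]>box[2*i])&(P[:,i]<box[2*i+1]) for i in range(3)],0);Q=P[k]
    m=Q[:,:2].mean(0);U=np.linalg.svd(Q[:,:2]-m,full_matrices=False)[2][0];t=(Q[:,:2]-m)@U
    print(len(Q),'mid',(m+U*(t.max()+t.min())/2).round(4),'len',np.ptp(t).round(3),'yaw',np.arctan2(U[1],U[0]).round(3),'z',np.percentile(Q[:,2],[5,50,95]).round(4))
if __name__=='__main__': wristbar(sys.argv[1],list(map(float,sys.argv[2:8])),0)
E
python3 wr.py w1 .38 .54 -.1 .1 .178 .2; python3 plan.py .4665 .007 .2585 .918
```

```text
2410 mid [0.4655 0.0091] len 0.13 yaw -2.226 z [0.1815 0.1868 0.1886]
t 2.87 pos [0.4464 0.0398 0.2585] rot [-3.141  0.     1.058]
shift before turn [-0.0187  0.0336 -0.    ] after turn [-0.0138  0.0359 -0.    ] turn deg [-0.02  0.01  8.05] F [ 0.9 -0.   0.8] w 0.0932239377990704 0.0
```

View pics/w1.png

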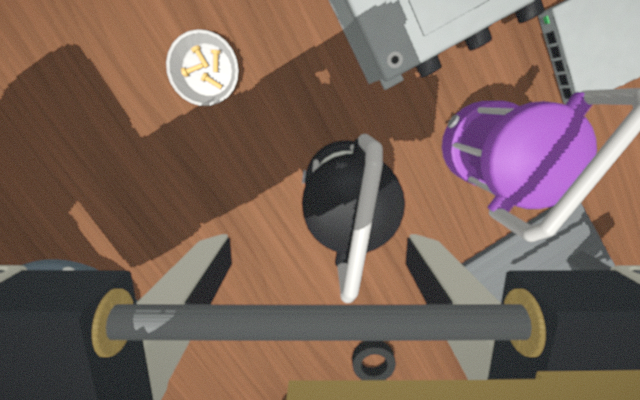

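The wrist view shows the black lantern's bar running from (370,145) to (350,295), well clear of the purple lantern. I'll align with it and go down.

drive_tool --targets '[0, 0, 4, 0, 0, 0, 0.065, 0, 0, 4, 0, 0, 0, 0.065, 0, 0, 0, -0.0065, 0.0173, 0, 0.065, 0, 0, 0, -0.0065, 0.0173, 0, 0.065, 0, 0, 0, 0, 0, 0.024, 0.065, 0, 0, 0, 0, 0, 0.024, 0.065, 0, 0, 0, 0, 0, 0.024, 0.065, 0, 0, 0, 0, 0, 0.0235, 0.065]' --newtons 40

```text
t: 3.53
tcp_pos: [0.4659, 0.0084, 0.162]
tcp_rot: [3.141, -0.0, 0.922]
force: [-0.2, -1.0, -0.2]
gripper_width: 0.0652
gripper_force: 0.0
```

drive_tool --targets '[0, 0, 0, 0, 0, 0, 0, 0, 0, 0, 0, 0, 0, 0, 0, 0, 0, 0, 0, 0, 0, 0, 0, 0, 0, 0, 0, 0, 0, 0, 0, 0, 0, 0, 0, 0, 0, 0, 0, 0, 0, 0, 0, 0, 0, 0, 0, 0, 0, 0, 0, 0, 0, 0, 0, 0]'

```text
t: 4.2
tcp_pos: [0.4662, 0.0084, 0.1635]
tcp_rot: [3.141, -0.0, 0.917]
force: [0.2, 0.2, 0.6]
gripper_width: 0.0162
gripper_force: 0.0
```

```bash
python3 plan.py .458 -.2735 .280 1.698
```

```text
t 4.2 pos [0.4662 0.0084 0.1635] rot [ 3.141 -0.     0.917]
shift before turn [-0.2288  0.165  -0.1165] after turn [-0.2786 -0.0439 -0.1165] turn deg [ 3.000e-02 -0.000e+00 -4.474e+01] F [0.2 0.2 0.6] w 0.01620328846944537 0.0
```

drive_tool --targets '[0, 0, 0, 0, 0, 0, 0, 0, 0, 0, 0, 0, 0, 0, 0, 0, 0, 0, 0, 0, 0, 0, 0, 0, 0, 0, -0.01, 0, 0, 0, 0, 0, 0, -0.025, 0, 0, 0, 0, 0, 0, -0.03, 0, 0, 0, 0, 0, 0, -0.03, 0, 0, 0, 0, 0, 0, -0.0215, 0]'

```text
t: 4.87
tcp_pos: [0.4659, 0.0086, 0.2822]
tcp_rot: [3.141, -0.001, 0.917]
force: [1.5, 0.1, -4.8]
gripper_width: 0.0107
gripper_force: 40.0
```

```bash
python3 plan.py .458 -.2735 .280 1.698
```

```text
t 4.87 pos [0.4659 0.0086 0.2822] rot [ 3.141e+00 -1.000e-03  9.170e-01]
shift before turn [-0.2287  0.1653  0.0022] after turn [-0.2788 -0.0436  0.0022] turn deg [ 4.000e-02 -2.000e-02 -4.475e+01] F [ 1.5  0.1 -4.8] w 0.010734197881133417 39.998663663864136
```

drive_tool --targets '[0, 0, 0, -0.0114, 0.0083, 0, 0, 0, 0, 0, -0.0229, 0.0165, 0, 0, 0, 0, 0, -0.0286, 0.0207, 0, 0, 0, 0, 0, -0.0286, 0.0207, 0, 0, 0, 0, 0, -0.0286, 0.0207, 0, 0, 0, 0, 0, -0.0286, 0.0207, 0, 0, 0, 0, 0, -0.0286, 0.0207, 0, 0, 0, 0, 0, -0.0286, 0.0207, 0, 0]'

```text
t: 5.53
tcp_pos: [0.4582, -0.247, 0.2797]
tcp_rot: [-3.14, -0.0, 0.917]
force: [0.9, 0.4, -4.6]
gripper_width: 0.0113
gripper_force: 40.0
```

drive_tool --targets '[0, 0, 0, -0.0143, 0.0103, 0, 0, 0, 0, -3.2, -0.0086, 0.0062, 0, 0, 0, 0, -6.4, 0, 0, 0, 0, 0, 0, -6.8, 0, 0, 0, 0, 0, 0, -6.8, 0, 0, 0, 0, 0, 0, -6.8, 0, 0, 0, 0, 0, 0, -6.8, 0, 0, 0, 0, 0, 0, -4, 0, 0, 0, 0]'

```text
t: 6.2
tcp_pos: [0.4577, -0.2734, 0.2795]
tcp_rot: [-3.14, -0.001, 1.636]
force: [-0.4, -0.3, -5.6]
gripper_width: 0.0104
gripper_force: 40.0
```

drive_tool --targets '[0, 0, -4, 0, 0, 0, 0, 0, 0, 0, 0, 0, 0, 0, 0, 0, 0, 0, 0, 0, 0, 0, 0, 0, 0, 0, 0, 0, 0, 0, 0, 0, 0, 0, 0, 0, 0, 0, 0, 0, 0, 0, 0, 0, 0, 0, 0, 0, 0, 0, 0, 0, 0, 0, 0, 0]'

```text
t: 6.87
tcp_pos: [0.4582, -0.2738, 0.2796]
tcp_rot: [-3.142, -0.0, 1.698]
force: [-0.4, 0.4, -3.7]
gripper_width: 0.0107
gripper_force: 40.0
```

```bash
python3 plan.py .607 -.2545 .280 1.698
python3 - <<'E'
from h import *
for n in('top','scene'):
    im,d=env.capture(n);cv2.imwrite(f'pics/{n}1.png',im[...,::-1]);p,M=cam(n)
    v,u=np.nonzero(d>0);P=world(p,M,u,v,d=d[v,u])
    c=(P[:,0]-.46)*.992+(P[:,1]+.2735)*.127   # along stand x
    l=-(P[:,0]-.46)*.127+(P[:,1]+.2735)*.992
    # prong tips & handle legs
    for nm,k in dict(hook=(c>.08)&(c<.28)&(abs(l)<.06)&(P[:,2]>.24)&(P[:,2]<.30),lampTop=(abs(c)<.06)&(abs(l)<.055)&(P[:,2]>.2)&(P[:,2]<.265),legs=(abs(c)<.05)&(abs(l)>.03)&(abs(l)<.09)&(P[:,2]>.27)&(P[:,2]<.33)).items():
        if k.sum()>5: print(n,nm,k.sum(),'c',np.percentile(c[k],[1,50,99]).round(3),'l',np.percentile(l[k],[1,50,99]).round(3),'z',np.percentile(P[k,2],[1,50,99]).round(3))
E
```

```text
t 6.87 pos [ 0.4582 -0.2738  0.2796] rot [-3.142 -0.     1.698]
shift before turn [ 0.0002  0.15   -0.0004] after turn [ 0.0003  0.15   -0.0004] turn deg [-0.   -0.    0.02] F [-0.4  0.4 -3.7] w 0.010710391705206119 39.99869406223297
top hook 465 c [0.101 0.208 0.237] l [-0.041  0.004  0.037] z [0.253 0.267 0.281]
top lampTop 101 c [-0.043  0.016  0.037] l [-0.03   0.022  0.042] z [0.227 0.245 0.251]
top legs 27 c [-0.007 -0.001  0.004] l [0.03  0.036 0.046] z [0.298 0.303 0.307]
scene hook 565 c [0.101 0.212 0.24 ] l [-0.038  0.011  0.042] z [0.241 0.265 0.282]
scene lampTop 766 c [-0.04   0.017  0.047] l [-0.052  0.015  0.051] z [0.202 0.242 0.25 ]
scene legs 138 c [-0.005  0.002  0.007] l [-0.064  0.042  0.069] z [0.272 0.295 0.305]
```

View pics/scene1.png

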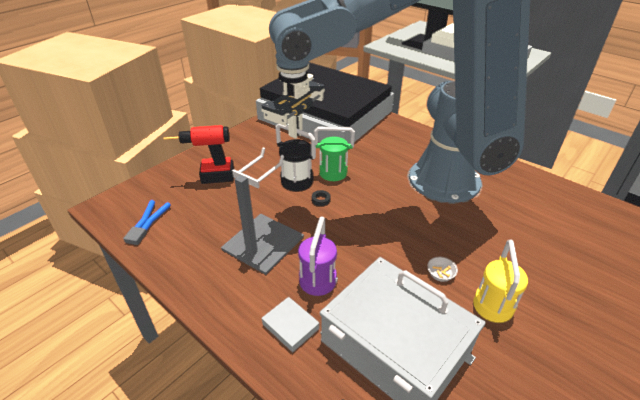

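The lantern hangs level in front of the hook at (296,165). Its bar is 9 mm above the prong tips and the body is 9 mm below the prongs, so I'll slide it in.

drive_tool --targets '[0, 0, 0, 0, 0.01, 0, 0, 0, 0, 0, 0, 0.02, 0, 0, 0, 0, 0, 0, 0.022, 0, 0, 0, 0, 0, 0, 0.025, 0, 0, 0, 0, 0, 0, 0.025, 0, 0, 0, 0, 0, 0, 0.022, 0, 0, 0, 0, 0, 0, 0.018, 0, 0, 0, 0, 0, 0, 0.01, 0, 0]'

```text
t: 7.63
tcp_pos: [0.6114, -0.2535, 0.2789]
tcp_rot: [3.141, -0.0, 1.7]
force: [-0.6, -0.3, -4.9]
gripper_width: 0.0106
gripper_force: 40.0
```

drive_tool --targets '[0, 0, 0, 0, 0, 0, 0, 0, 0, 0, 0, 0, 0.006, 0, 0, 0, 0, 0, 0, 0.007, 0, 0, 0, 0, 0, 0, 0.006, 0, 0, 0, 0, 0, 0, 0.004, 0, 0, 0, 0, 0, 0, 0.0025, 0, 0, 0, 0, 0, 0, 0, 0, 0, 0, 0, 0, 0, 0, 0]'

```text
t: 8.3
tcp_pos: [0.6089, -0.2545, 0.2543]
tcp_rot: [3.141, 0.0, 1.699]
force: [0.7, 0.3, -4.3]
gripper_width: 0.0109
gripper_force: 40.0
```

```bash
python3 plan.py .607 -.2545 .253 1.698
```

```text
t 8.3 pos [ 0.6089 -0.2545  0.2543] rot [3.141 0.    1.699]
shift before turn [ 0.0003 -0.0019  0.0013] after turn [ 0.0003 -0.0019  0.0013] turn deg [0.01 0.01 0.04] F [ 0.7  0.3 -4.3] w 0.010875052175559244 39.99874949455261
```

Not yet resting on the prongs. I'll lower it 3 mm more, then open partway.

drive_tool --targets '[0, 0, 0, 0, 0, 0.001, 0, 0, 0, 0, 0, 0, 0.001, 0, 0, 0, 0, 0, 0, 0.001, 0, 0, 0, 0, 0, 0, 0, 0, 0, 0, 0, 0, 0, 0, 0, 0, 0, 0, 0, 0, 0, 0, 0, 0, 0, 0, 0, 0, 0, 0, 0, 0, 0, 0, 0, 0]'

```text
t: 8.97
tcp_pos: [0.6093, -0.2546, 0.2528]
tcp_rot: [3.14, 0.001, 1.699]
force: [-3.4, 2.0, 4.2]
gripper_width: 0.0108
gripper_force: 40.0
```

drive_tool --targets '[0, 0, 0, 0, 0, 0, 0.02, 0, 0, 0, 0, 0, 0, 0.03, 0, 0, 0, 0, 0, 0, 0.045, 0, 0, 0, 0, 0, 0, 0.045, 0, 0, 0, 0, 0, 0, 0.045, 0, 0, 0, 0, 0, 0, 0.045, 0, 0, 0, 0, 0, 0, 0.045, 0, 0, 0, 0, 0, 0, 0.045]'

```text
t: 9.63
tcp_pos: [0.609, -0.2544, 0.2511]
tcp_rot: [-3.142, -0.0, 1.699]
force: [-1.3, 0.0, 0.4]
gripper_width: 0.0447
gripper_force: 0.0
```

drive_tool --targets '[0, 0, 0, 0, 0, -0.008, 0.045, 0, 0, 0, 0, 0, -0.012, 0.045, 0, 0, 0, 0, 0, -0.02, 0.045, 0, 0, 0, 0, 0, -0.02, 0.045, 0, 0, 0, 0, 0, -0.02, 0.045, 0, 0, 0, 0, 0, -0.015, 0.045, 0, 0, 0, 0, 0, 0, 0.045, 0, 0, 0, 0, 0, 0, 0.045]'

```text
t: 10.3
tcp_pos: [0.6092, -0.2545, 0.3472]
tcp_rot: [3.14, 0.001, 1.699]
force: [-0.0, 0.0, -0.6]
gripper_width: 0.0449
gripper_force: 0.0
```

```bash
python3 plan.py .585 .232 .20 1.548
python3 - <<'E'
from h import *
im,d=env.capture('scene');cv2.imwrite('pics/scene2.png',im[...,::-1])
im,d=env.capture('top');cv2.imwrite('pics/top2.png',im[...,::-1])
E
```

```text
t 10.3 pos [ 0.6092 -0.2545  0.3472] rot [3.140e+00 1.000e-03 1.699e+00]
shift before turn [0.4858 0.0379 0.1467] after turn [ 0.4858 -0.0353  0.1472] turn deg [0.1  0.06 8.64] F [-0.   0.  -0.6] w 0.044895701318697835 0.0
```

View pics/scene2.png

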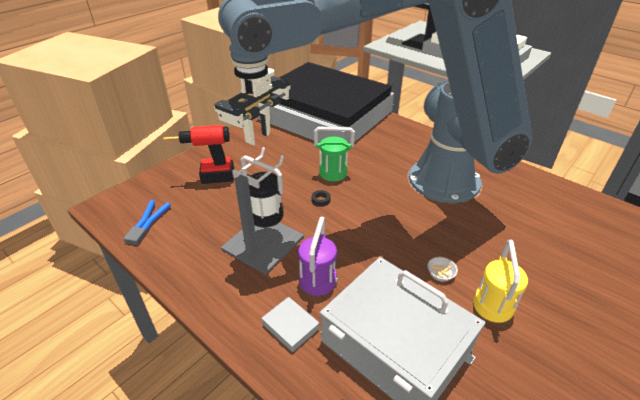

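The lantern now hangs by its handle on both prongs at (262,190), with the gripper clear. Next is the lid handle.

drive_tool --targets '[0, 0, 0, 0.038, 0.003, 0, 0.06, 0, 0, 0, 0.038, 0.003, 0, 0.06, 0, 0, 0, 0.038, 0.003, 0, 0.06, 0, 0, 0, 0.038, 0.003, 0, 0.06, 0, 0, 0, 0.038, 0.003, 0, 0.06, 0, 0, 0, 0.038, 0.003, 0, 0.06, 0, 0, 0, 0.038, 0.003, 0, 0.06, 0, 0, 0, 0.038, 0.003, 0, 0.06]'

```text
t: 11.07
tcp_pos: [0.5932, 0.0519, 0.3451]
tcp_rot: [-3.14, -0.0, 1.699]
force: [0.6, 1.0, 0.4]
gripper_width: 0.06
gripper_force: 0.0
```

drive_tool --targets '[0, 0, 0, 0.038, 0.003, 0, 0.06, 0, 0, 0, 0.038, 0.003, 0, 0.06, 0, 0, 0, 0.038, 0.003, 0, 0.06, 0, 0, 0, 0.038, 0.003, 0, 0.06, 0, 0, 0, 0.03, 0.002, 0.02, 0.06, 0, 0, 4.3, 0, 0, 0.036, 0.06, 0, 0, 4.3, 0, 0, 0.036, 0.06, 0, 0, 0, 0, 0, 0.015, 0.06]'

```text
t: 11.73
tcp_pos: [0.5822, 0.2325, 0.2331]
tcp_rot: [-3.134, 0.003, 1.545]
force: [-0.0, -0.3, -0.1]
gripper_width: 0.0601
gripper_force: 0.0
```

```bash
python3 wr.py w2 .5 .65 .13 .33 .155 .175; python3 plan.py .585 .232 .140 1.548;python3 - <<'E'
from h import *
im=cv2.imread('pics/w2.png');print(im.shape)
E
```

```text
2358 mid [0.5844 0.235 ] len 0.117 yaw -1.593 z [0.1583 0.1629 0.1646]
t 11.78 pos [0.5819 0.232  0.2319] rot [-3.132e+00  3.000e-03  1.548e+00]
shift before turn [0.0004 0.004  0.0918] after turn [0.0001 0.0031 0.0919] turn deg [-0.54  0.19  0.02] F [-0.4 -0.4 -3.1] w 0.059982953480569035 0.0
(400, 640, 3)
```

View pics/w2.png

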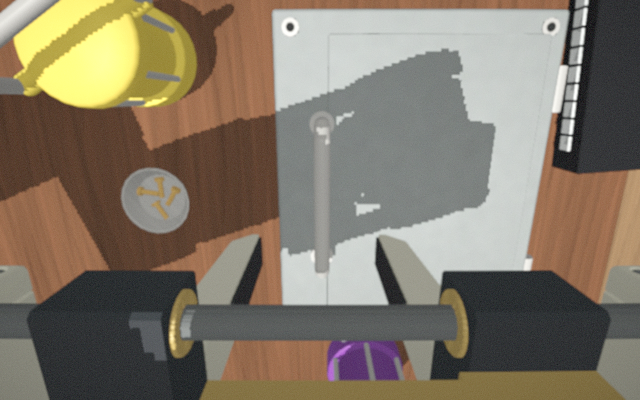

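The wrist view shows the bow handle at (322,195) between the open fingers. I'll go down over it and grip.

drive_tool --targets '[0, 0, 0, 0.003, 0.003, 0.01, 0.06, 0, 0, 0, 0, 0, 0.025, 0.06, 0, 0, 0, 0, 0, 0.025, 0.06, 0, 0, 0, 0, 0, 0.02, 0.06, 0, 0, 0, 0, 0, 0.013, 0.06, 0, 0, 0, 0, 0, 0, 0, 0, 0, 0, 0, 0, 0, 0, 0, 0, 0, 0, 0, 0, 0]' --newtons 58

```text
t: 12.45
tcp_pos: [0.5886, 0.2357, 0.1478]
tcp_rot: [3.139, -0.001, 1.549]
force: [-0.9, 0.8, 0.6]
gripper_width: 0.0445
gripper_force: 0.0
```

drive_tool --targets '[0, 0, 0, 0, 0, 0, 0, 0, 0, 0, 0, 0, 0, 0, 0, 0, 0, 0, 0, 0, 0, 0, 0, 0, 0, 0, 0, 0, 0, 0, 0, 0, 0, 0, 0, 0, 0, 0, 0, 0, 0, 0, 0, 0, 0, 0, 0, 0, 0, 0, 0, 0, 0, 0, 0, 0]'

```text
t: 13.12
tcp_pos: [0.5843, 0.2356, 0.1464]
tcp_rot: [-3.134, 0.001, 1.549]
force: [-21.1, -1.3, 13.7]
gripper_width: 0.0105
gripper_force: 58.0
```

```bash
python3 plan.py .5844 .235 .139 1.549
```

```text
t 13.12 pos [0.5843 0.2356 0.1464] rot [-3.134e+00  1.000e-03  1.549e+00]
shift before turn [-0.0006  0.0002  0.0074] after turn [-0.0006  0.0001  0.0074] turn deg [-0.46  0.06  0.  ] F [-21.1  -1.3  13.7] w 0.010462259170367656 58.006791472435
```

The grip is 4 mm off in x and 7 mm too high, so it strains the arm. I'll open, re-centre and grip again.

drive_tool --targets '[0, 0, 0, 0, 0, 0, 0.04, 0, 0, 0, 0, 0, 0, 0.04, 0, 0, 0, 0, 0, 0, 0.04, 0, 0, 0, 0, 0, 0, 0.04, 0, 0, 0, -0.0005, -0.0042, 0, 0.04, 0, 0, 0, 0, 0, 0.004, 0.04, 0, 0, 0, 0, 0, 0.0035, 0.04, 0, 0, 0, 0, 0, 0, 0.04]'

```text
t: 13.78
tcp_pos: [0.5831, 0.2348, 0.1376]
tcp_rot: [-3.14, 0.0, 1.549]
force: [0.1, 0.0, 0.5]
gripper_width: 0.04
gripper_force: 0.0
```

drive_tool --targets '[0, 0, 0, 0, 0, 0, 0, 0, 0, 0, 0, 0, 0, 0, 0, 0, 0, 0, 0, 0, 0, 0, 0, 0, 0, 0, 0, 0, 0, 0, 0, 0, 0, 0, 0, 0, 0, 0, 0, 0, 0, 0, 0, 0, 0, 0, 0, 0, 0, 0, 0, 0, 0, 0, 0, 0]'

```text
t: 14.45
tcp_pos: [0.5843, 0.235, 0.1388]
tcp_rot: [3.14, -0.0, 1.549]
force: [5.7, 0.5, -4.0]
gripper_width: 0.0105
gripper_force: 58.0
```

```bash
python3 plan.py .5844 .235 .139 1.549
```

```text
t 14.45 pos [0.5843 0.235  0.1388] rot [ 3.14  -0.     1.549]
shift before turn [ 0.      0.0001 -0.0002] after turn [ 0.      0.0001 -0.0002] turn deg [ 0.1  -0.02 -0.02] F [ 5.7  0.5 -4. ] w 0.010537854916657473 57.998988032341
```

drive_tool --targets '[0, 0, 0, 0, 0.0004, -0.001, 0, 0, 0, 0, 0, 0.0004, -0.001, 0, 0, 0, 0, 0, 0.0004, -0.001, 0, 0, 0, 0, 0, 0.0004, -0.001, 0, 0, 0, 0, 0, 0.0004, -0.001, 0, 0, 0, 0, 0, 0, 0, 0, 0, 0, 0, 0, 0, 0, 0, 0, 0, 0, 0, 0, 0, 0]'

```text
t: 15.12
tcp_pos: [0.5847, 0.2349, 0.1409]
tcp_rot: [-3.139, 0.001, 1.549]
force: [8.2, 3.7, -21.2]
gripper_width: 0.0103
gripper_force: 58.0
```

drive_tool --targets '[0, 0, 0, 0, 0.001, -0.001, 0, 0, 0, 0, 0, 0.001, -0.001, 0, 0, 0, 0, 0, 0.0004, -0.001, 0, 0, 0, 0, 0, 0.0004, -0.001, 0, 0, 0, 0, 0, 0, 0, 0, 0, 0, 0, 0, 0, 0, 0, 0, 0, 0, 0, 0, 0, 0, 0, 0, 0, 0, 0, 0, 0]'

```text
t: 15.78
tcp_pos: [0.5871, 0.2349, 0.1477]
tcp_rot: [-3.139, 0.0, 1.549]
force: [-6.4, 1.1, -4.5]
gripper_width: 0.0104
gripper_force: 58.0
```

drive_tool --targets '[0, 0, 0, 0, 0.0003, -0.0016, 0, 0, 0, 0, 0, 0.0004, -0.0016, 0, 0, 0, 0, 0, 0.0004, -0.0016, 0, 0, 0, 0, 0, 0.0005, -0.0016, 0, 0, 0, 0, 0, 0.0005, -0.0016, 0, 0, 0, 0, 0, 0, 0, 0, 0, 0, 0, 0, 0, 0, 0, 0, 0, 0, 0, 0, 0, 0]'

```text
t: 16.45
tcp_pos: [0.5904, 0.2347, 0.1567]
tcp_rot: [3.141, 0.0, 1.549]
force: [-7.8, -0.5, -3.6]
gripper_width: 0.0101
gripper_force: 58.0
```

Run:
```python
from h import *
s=env.observe();print(s['t'],s['tcp_pos'].round(4),s['force'].round(1))
dz=s['tcp_pos'][2]-.1388;from scipy.optimize import brentq
th=brentq(lambda t:.19*np.sin(t)+.056*(np.cos(t)-1)-dz,0,.4);print('theta from z',round(th,3),'front mm',228*np.sin(th))
for n in('scene','top'):
    im,d=env.capture(n);cv2.imwrite(f'pics/{n}3.png',im[...,::-1]);p,M=cam(n)
    v,u=np.nonzero(d>0);P=world(p,M,u,v,d=d[v,u])
    k=(P[:,0]>.54)&(P[:,0]<.78)&(P[:,1]>.10)&(P[:,1]<.36)&(P[:,2]>.112)&(P[:,2]<.142);Q=P[k]
    for _ in range(4):
        A=np.c_[Q[:,:2],np.ones(len(Q))];c=np.linalg.lstsq(A,Q[:,2],rcond=None)[0];r=abs(A@c-Q[:,2]);Q=Q[r<3*np.median(r)+.0005]
    print(n,len(Q),'lid tilt rad',-c[0].round(4),c[1].round(4),'z front',(np.array([.551,.235,1])@c).round(4))
```

```text
16.45 [0.5904 0.2347 0.1567] [-7.8 -0.5 -3.6]
theta from z 0.096 front mm 21.749231046575364
scene 10029 lid tilt rad 0.0919 0.0062 z front 0.1387
top 3637 lid tilt rad 0.0858 0.0007 z front 0.138
```

View pics/scene3.png

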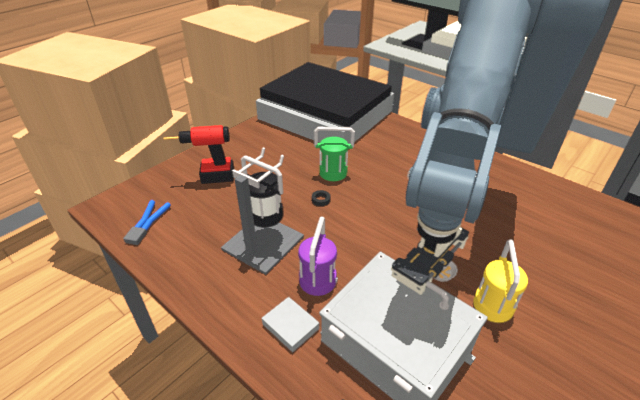

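The lid is ajar about 0.09 rad, or 2 cm, in the grip at (425,275). The lantern still hangs on both prongs at (262,190) and the bystanders have not moved. One settling call, then I hand it in.

drive_tool --targets '[0, 0, 0, 0, 0, 0, 0, 0, 0, 0, 0, 0, 0, 0, 0, 0, 0, 0, 0, 0, 0, 0, 0, 0, 0, 0, 0, 0, 0, 0, 0, 0, 0, 0, 0, 0, 0, 0, 0, 0, 0, 0, 0, 0, 0, 0, 0, 0, 0, 0, 0, 0, 0, 0, 0, 0]'

```text
t: 17.22
tcp_pos: [0.5904, 0.2347, 0.1567]
tcp_rot: [3.141, 0.0, 1.549]
force: [-7.5, -0.1, -1.7]
gripper_width: 0.0104
gripper_force: 58.0
```

Run:
```python
from h import *
s=env.observe();print(s['t'],s['tcp_pos'].round(4),s['force'].round(1),s['gripper_force'])
if abs(s['tcp_pos'][2]-.1562)<.0025: print(env.job_done())
```

```text
17.2167 [0.5904 0.2347 0.1567] [-7.5 -0.1 -1.7] 58.00219774246216
the job is handed in; nothing more can be done
None
```

The lantern hangs by its handle on both prongs, and the arm is holding the enclosure lid about 2 cm open at its front edge; I handed the job in at 17.2 s.

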